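# Angle a manifold bar past the stop post into its bay

## Robot

A 6-joint arm with a two-finger parallel gripper is mounted at the origin on the work surface. World frame = base frame: x ahead of the robot, y to its left, z up, the work surface at z = 0. Lengths are in m, angles in degrees, forces in N, time in s.
With the tool pointing down it reaches from about 0.375 to 0.9 m from the base axis. Payload 3.1 kg.
Tool frame: the origin (TCP) lies on the centre line of the jaws, within the pads' length; the fingertips stand 25 mm ahead of it and the grasp point (between the pads) lies 6 mm ahead of it; z points along the fingers, y is the line along which they close (so a half turn about z gives the same grasp; the last joint's range is limited). The gripper opens to 87 mm and grips with 3 to 60 N. Pads are 19 mm wide; open, the fingers measure 117 mm over their backs; the gripper's body (75 mm by 190 mm) begins 51 mm behind the grasp point.
Start: joints at [54.345, 30.224, 82.088, -0, 67.689, -10.227], TCP at [0.268, 0.564, 0.248] pointing down, gripper open.
Joint ranges: [-176.69, 176.69], [-43.24, 126.21], [12.49, 139.97], [-82, 262], [0, 151.66], [-163.58, 163.58]. Speed limits (degrees/s): [159.86, 159.86, 180, 180, 180, 180].

## Interface

Orientations are given as a 3x3 rotation matrix whose columns are the frame's x, y, z axes.
In Python, from rig import read_state, capture, camera_params, hand_in gives the robot as it stands.
- The arm moves only by the tool apply_moves, never from a script. Its argument "rows" is a list of rows, each an object of numbers: "x", "y", "z": the shift along the tool's x, y, z in mm; "rx", "ry", "rz": the turn, a rotation vector about the tool's x, y, z in units of 6 degrees (1.0 is 6 degrees); "claw": the closure in counts, from 0 (fully open) to 255 (shut). A call has 1 to 10 rows; each row is the pose to reach, as a shift and turn from the pose commanded when the call began, along the tool's axes at that moment; what a row does not reach only later rows make up. A row lasts 1/8 s, in which the tool goes at most 62.5 mm and 10.7 degrees, less where a joint would pass 70% of its speed; a pose out of reach is approached as far as the arm can. A call with a gripper value outside its range is refused whole. The fingers move at their own pace and stop on an object; the grip force is fixed at half the most. Time passes only in rows, so rows that repeat a pose let the fingers close. It gives the time, the measured TCP pose, the force, the opening and the grip force at its end, in the units of the state.
- read_state(): the state, without advancing time (a new reading comes with each control period).
- capture(name): name is "side" or "top"; returns (picture, depth): 420x560x3 uint8, red, green, blue; 420x560 float32, m along the optical axis (not along the pixel's ray), 0 where there is no reading.
- camera_params(name): a dict with "fx", "fy", "cx", "cy" (pixels), "xyz" and "orientation" of the camera in the world. Camera axes: x right, y up, looking along -z (the intrinsics and any distortion apply to the point x, -y, -z); pixel columns grow to the right and rows downward; lengths in m; the calibration is good to about 2 mm. A picture is of the moment at which its call begins. camera_params takes no time and is no camera call.
- hand_in(): hands the job in; it is judged then, once.
The state is a dict: "time_s": time; "joint_positions": joint angles; "qvel": joint speeds; "tau": joint torques, N m; "position": TCP position; "tcp_rot": TCP orientation; "force": force on the tool from outside, world axes, zero at the start; "moment": the same for the moment, N m; "opening": opening from 0.0 (shut) to 1.0 (fully open); "grasp_force": force on a finger pad.
Only numpy, scipy, OpenCV 4.12 (cv2) and the standard library are available. Lean on these libraries where they do the work, as an engineer would, in place of code of your own. Each camera call takes 0.05 s, during which the arm holds its last target. There are 200 camera calls.

## Task

Push the long aluminium manifold bar along the bench into the open-fronted steel bay with your fingertips, keeping it flat on the bench and never picking it up. It is too long to go straight in beside the stop post: angle the end on the robot's left in first, then push the other end round until the whole bar lies inside the bay behind the post. Leave the small fittings and the wrench as they are.

Things in the scene. Friction and masses are not known exactly. Their poses are not given: they have to be found in the camera images.
- bar: Manifold bar, origin at the centre of its underside: aluminium bar 200 mm long, 26 mm wide, 26 mm high, flat ends, five flush round ports along its top, 0.3 to 0.6 kg, loose. It lies across in front of the bay. Own axes: y along its length towards the end on the robot's left, x across it, away from the robot, z up.
- bar_left (a point): Centre of the end face of the manifold bar that starts on the robot's left, 100 mm along the bar's own +y from the middle.
- bar_right (a point): Centre of the end face of the manifold bar that starts on the robot's right, 100 mm along the bar's own -y from the middle.
- bay: The bay, fixed: three dark steel walls 8 mm thick, 35 mm high, on the bare bench (no floor plate), open towards the robot. Origin at bench level, middle of the mouth line. Own x points into the bay: mouth at x = 0, inner face of the back wall at 95 mm. Own y to the robot's left: inner faces of the side walls at +125 and -125 mm; these walls run from x = 0 to 95 mm. Bolted feet 8 mm high outside.
- post: Stop post, fixed to the bench in the mouth of the bay on the left: upright round bright steel pin, 18 mm diameter, 45 mm high, origin on its axis at bench level. In the bay's frame it stands at x = 5 mm and y = 62 to 80 mm, so the clear mouth between it and the right-hand wall is shorter than the bar. The bar may touch it and pivot on it.
- bleed_body: Brass bleed screw body, stepped round, 30 mm diameter at the foot, 46 mm high; loose bystander, must stay put; origin at the centre of its underside
- coupler: Chromed steel socket coupler, round, 36 mm diameter, 50 mm high; loose bystander, must stay put; origin at the centre of its underside
- plug: Blue cast-iron plug, 34 mm round with a square head, 40 mm high; loose bystander, must stay put; origin at the centre of its underside
- nipple: Black steel pipe nipple, upright tube, 27 mm diameter, 55 mm high; loose bystander, must stay put; origin at the centre of its underside
- wrench: Steel wrench, 180 mm long, lying flat; loose bystander, must stay put.

How it is judged (in metres and radians):
On the way:
1. The left end of the bar is inside the bay while the right end is still outside (x of bar_left in the frame of bay above 0.015 m and x of bar_right in the frame of bay below -0.015 m), for 0.1 s.
At the end, for the whole second after the job is handed in: The whole bar lies flat inside the bay: the centres of both its end faces are at least 12 mm inside the mouth line (so its near edge is about at the mouth line or deeper), between the walls, and it is at rest (x of bar_left in the frame of bay between 0.012 and 0.095 m and y of bar_left in the frame of bay between -0.127 and 0.127 m and x of bar_right in the frame of bay between 0.012 and 0.095 m and y of bar_right in the frame of bay between -0.127 and 0.127 m and height (world z) of bar below 0.005 m and linear speed of bar below 0.01 m/s); the robot touches nothing.
It fails at once if the bar is lifted or tipped off the bench (height (world z) of bar above 0.01 m or angle between bar's own z axis and vertical above 0.15 rad).
It fails at once if a small fitting or the wrench is moved by more than 20 mm (distance of any of bleed_body, coupler, plug, nipple, wrench from where it was at the start of the episode above 0.02 m).
It also fails if it takes over 72 s, if anything falls off the work surface, if the arm or the gripper's body presses on something with over 40 N, if the wrist force passes 120 N, or if a joint passes its speed limit or range.

## Working session

There is one attempt and no reset: what is moved stays moved. The work goes in short steps, Python scripts to look and compute and a tool call to move; the robot and the scene stay as the last step left them, time stands still between calls to the robot, and variables do not carry over. Pictures are saved under pics/ and viewed, at most 10 in all, crops included, and the job is handed in when it is done.

Besides the shell and the picture viewer there is one more tool, called after "Emit:" as a command line: name --argument value ..., lists and objects as JSON in quotes. apply_moves: Moves the arm, as the interface text tells. Its arguments: {"type":"object","properties":{"rows":{"type":"array"}},"required":["rows"]}

```bash
mkdir -p pics; cat > h.py <<'E'
import numpy as np, cv2
from rig import read_state, capture, camera_params, hand_in
def world(name, depth):
    p=camera_params(name); R=np.array(p["orientation"]).reshape(3,3); t=np.array(p["xyz"])
    v,u=np.mgrid[:depth.shape[0],:depth.shape[1]]
    P=np.stack([(u-p["cx"])/p["fx"]*depth,-(v-p["cy"])/p["fy"]*depth,-depth],-1)
    return P@R.T+t
E
python3 - <<'E'
from h import *
s=read_state(); print(s["position"],s["tcp_rot"],s["force"],s["time_s"],s["opening"])
for n in ("top","side"):
    im,d=capture(n); np.savez(f"pics/{n}0.npz",im=im,d=d); cv2.imwrite(f"pics/{n}0.png",im[:,:,::-1]); print(camera_params(n))
E
```

```text
[0.26795754 0.56391363 0.24657697] [[-9.03107566e-01  4.29412655e-01 -1.22299235e-03]
 [ 4.29414245e-01  9.03105981e-01 -1.73020349e-03]
 [ 3.61520433e-04 -2.08773020e-03 -9.99997755e-01]] [0.58236874 0.01298895 1.04843882] 0.0 1.0002083527840675
{'fx': 482.8557117932513, 'fy': 482.8557117932513, 'cx': 280.4112347019192, 'cy': 209.2245751843664, 'xyz': array([0.40961445, 0.11131113, 1.0787367 ]), 'orientation': array([[-0.01791243,  0.98320885, -0.1816026 ],
       [-0.99982863, -0.01846347, -0.00134408],
       [-0.00467452,  0.1815474 ,  0.98337108]])}
{'fx': 515.1613429729163, 'fy': 515.1613429729163, 'cx': 279.59032438112035, 'cy': 219.8507752529662, 'xyz': array([ 0.19340487, -0.60304982,  0.6092344 ]), 'orientation': array([[ 0.88431071,  0.26799547, -0.38232577],
       [-0.46687948,  0.50010008, -0.72933083],
       [-0.00425621,  0.82345512,  0.56736545]])}
```

View pics/top0.png

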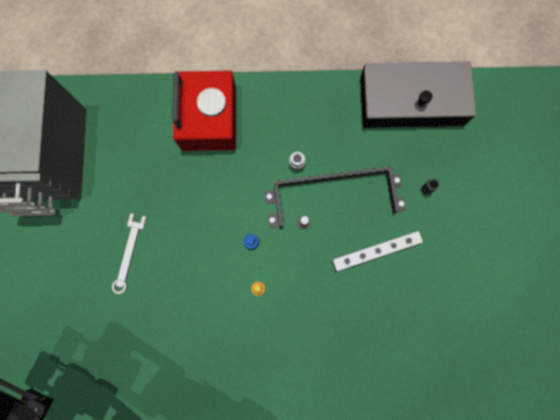

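View pics/side0.png

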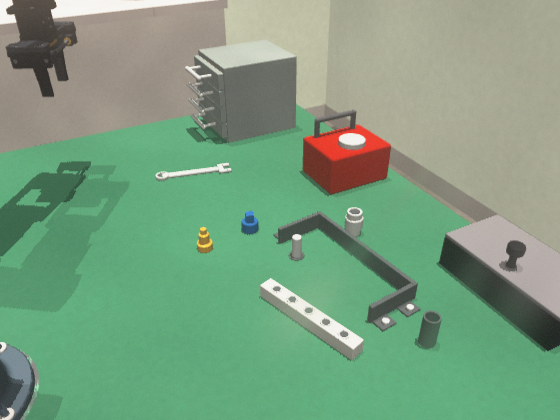

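The top view shows the bar from (335,265) to (422,238). The bay corners are at about (277,183) and (390,170), and its mouth ends at (279,227) and (398,210). The post is at (304,220), plug (251,242), bleed body (258,289), coupler (297,160), nipple (430,186). The gripper is clear, at bottom left.

```bash
cat >> h.py <<'E'
def bar(im,d,box,lo=.021,hi=.031):
    W=world("top",d); r0,r1,c0,c1=box
    m=np.zeros(d.shape,bool); m[r0:r1,c0:c1]=True
    m&=(W[...,2]>lo)&(W[...,2]<hi)&(d>0)&(im.min(-1)>75)
    n,l,st,_=cv2.connectedComponentsWithStats(m.astype(np.uint8))
    k=1+np.argmax(st[1:,4]); P=W[l==k]
    (c,sz,a)=cv2.minAreaRect((P[:,:2]*1000).astype(np.float32))
    b=cv2.boxPoints((c,sz,a)); 
    e=[(b[i]+b[(i+1)%4])/2 for i in range(4)]
    L=[np.linalg.norm(e[i]-e[(i+2)%4]) for i in range(2)]
    i=int(np.argmax(L)); q=sorted([e[i],e[i+2]],key=lambda p:-p[1])
    return q[0],q[1],sz,P[:,2].mean()
E
python3 - <<'E'
from h import *
z=np.load("pics/top0.npz"); im,d=z["im"],z["d"]; W=world("top",d)
print("bar",bar(im,d,(225,280,325,432)))
def rep(n,r0,r1,c0,c1,lo,hi):
    w=W[r0:r1,c0:c1].reshape(-1,3); w=w[(w[:,2]>lo)&(w[:,2]<hi)]
    print(n,len(w),w.mean(0).round(4) if len(w) else '',w.min(0).round(3),w.max(0).round(3))
rep("bench",300,320,320,400,-.1,.1)
rep("post",208,230,297,312,.035,.06); rep("plug",230,252,240,262,.02,.06)
rep("bleed",278,300,248,268,.02,.07); rep("coup",148,172,285,308,.04,.07); rep("nip",176,197,420,442,.045,.07)
rep("wrench",210,296,110,148,.003,.02)
rep("Lwall",195,228,272,286,.028,.045); rep("Rwall",182,212,386,404,.028,.045); rep("back",166,192,290,380,.028,.045)
for nm,(r0,r1,c0,c1) in dict(L=(190,230,273,288),R=(180,213,384,402),B=(164,190,290,380),).items():
    w=W[r0:r1,c0:c1].reshape(-1,3); w=w[(w[:,2]>.030)&(w[:,2]<.042)]
    print(nm,cv2.minAreaRect((w[:,:2]*1000).astype(np.float32)))
    print(cv2.boxPoints(cv2.minAreaRect((w[:,:2]*1000).astype(np.float32))).round(0).tolist(), cv2.fitLine((w[:,:2]*1000).astype(np.float32),2,0,.01,.01).ravel())
E
```

```text
bar (array([478.4001   ,  -2.0884392], dtype=float32), array([ 537.9883, -193.9643], dtype=float32), (26.068269729614258, 200.9156494140625), np.float64(0.025604126219407643))
bench 1593 [ 0.3827 -0.0562 -0.0006] [ 0.361 -0.144 -0.008] [0.405 0.031 0.005]
post 55 [0.5754 0.0614 0.0437] [0.567 0.053 0.037] [0.585 0.069 0.048]
plug 145 [0.5346 0.1792 0.029 ] [0.519 0.165 0.02 ] [0.551 0.196 0.045]
bleed 69 [0.4318 0.1647 0.038 ] [0.424 0.155 0.024] [0.441 0.174 0.048]
coup 150 [0.7122 0.074  0.0495] [0.696 0.061 0.04 ] [0.729 0.087 0.055]
nip 75 [ 0.6475 -0.2206  0.0523] [ 0.635 -0.233  0.046] [ 0.66  -0.208  0.058]
wrench 732 [0.517  0.4532 0.0063] [0.423 0.411 0.003] [0.612 0.497 0.013]
Lwall 118 [0.5996 0.116  0.0341] [0.566 0.11  0.028] [0.635 0.122 0.042]
Rwall 124 [ 0.6263 -0.1399  0.034 ] [ 0.593 -0.147  0.028] [ 0.66  -0.133  0.039]
back 391 [ 0.679  -0.0031  0.034 ] [ 0.664 -0.109  0.028] [0.701 0.09  0.043]
L ((606.05126953125, 116.65963745117188), (81.22016143798828, 7.984691619873047), 6.2542009353637695)
[[565.0, 116.0], [566.0, 108.0], [647.0, 117.0], [646.0, 125.0]] [9.9415523e-01 1.0795989e-01 6.0610638e+02 1.1674423e+02]
R ((629.0202026367188, -139.64427185058594), (71.40347290039062, 8.865425109863281), 6.263524532318115)
[[593.0, -139.0], [594.0, -148.0], [665.0, -140.0], [664.0, -131.0]] [ 9.9429190e-01  1.0669408e-01  6.2850940e+02 -1.3968358e+02]
B ((684.7288208007812, -9.4298095703125), (41.22746276855469, 199.67453002929688), 0.23698700964450836)
[[664.0, 90.0], [665.0, -109.0], [706.0, -109.0], [705.0, 90.0]] [ 4.5457147e-02 -9.9896628e-01  6.8012262e+02 -4.4499317e-01]
```

```bash
cat >> h.py <<'E'
O=np.array([579.5,-16.]); X=np.array([.994,.108]); Y=np.array([-.108,.994])
def b2w(p): return O+p[0]*X+p[1]*Y
def w2b(p): p=np.array(p)-O; return np.array([p@X,p@Y]).round(1)
def rel(x,y,z,yaw):
    "shift in tool axes (mm) and rz units to reach world mm / closing-line angle yaw deg"
    s=read_state(); R=np.array(s["tcp_rot"]); a=np.degrees(np.arctan2(R[1,1],R[0,1]))
    ty=np.array([np.cos(np.radians(a)),np.sin(np.radians(a))]); tx=np.array([-ty[1],ty[0]])
    p=np.array(s["position"])*1000; dl=np.array([x,y])-p[:2]
    print("x %.1f y %.1f z %.1f rz %.2f"%(dl@tx,dl@ty,p[2]-z,-((yaw-a+90)%180-90)/6), "now",p.round(1),round(a,1),"F",np.round(s["force"],1),"t",s["time_s"])
def look():
    im,d=capture("top"); return im,d
E
python3 -c "
from h import *
rel(551,-237,130,17.3); rel(551,-237,32,17.3)"
```

```text
x -599.5 y -601.9 z 116.7 rz 7.88 now [268.  564.  246.7] 64.6 F [-0.8  0.3 -1. ] t 0.1
x -599.5 y -601.9 z 214.7 rz 7.88 now [268.  564.  246.7] 64.6 F [-0.8  0.3 -1. ] t 0.1
```

Emit:
apply_moves --rows '[{"x": -600,"y": -602,"z": 60,"rz": 7.9,"claw": 255},{"x": -600,"y": -602,"z": 60,"rz": 7.9,"claw": 255},{"x": -600,"y": -602,"z": 60,"rz": 7.9,"claw": 255},{"x": -600,"y": -602,"z": 60,"rz": 7.9,"claw": 255},{"x": -600,"y": -602,"z": 60,"rz": 7.9,"claw": 255},{"x": -600,"y": -602,"z": 60,"rz": 7.9,"claw": 255},{"x": -600,"y": -602,"z": 60,"rz": 7.9,"claw": 255},{"x": -600,"y": -602,"z": 60,"rz": 7.9,"claw": 255},{"x": -600,"y": -602,"z": 60,"rz": 7.9,"claw": 255},{"x": -600,"y": -602,"z": 60,"rz": 7.9,"claw": 255}]'

```text
validation failed for argument at $.ro...
```

```bash
python3 -c "
from h import *
rel(551,-237,31,17.3)"
```

```text
x -599.5 y -601.9 z 215.7 rz 7.88 now [268.  564.  246.7] 64.6 F [-0.8  0.3 -1. ] t 0.1
```

Emit:
apply_moves --rows '[{"x": -40,"y": -40,"z": 4,"rx": 0,"ry": 0,"rz": 0.6,"claw": 255},{"x": -80,"y": -80,"z": 8,"rx": 0,"ry": 0,"rz": 1.2,"claw": 255}]'

```text
time_s: 0.35
position: [0.3062, 0.4568, 0.2389]
tcp_rot: [[-0.842, 0.539, -0.0], [0.539, 0.842, -0.001], [-0.0, -0.001, -1.0]]
force: [1.2, -0.5, -0.3]
opening: 0.852
grasp_force: 0.0
```

```bash
python3 -c "
from h import *
rel(551,-237,130,17.3)"
```

```text
x -580.3 y -452.2 z 108.9 rz 6.68 now [306.2 456.8 238.9] 57.4 F [ 1.2 -0.5 -0.3] t 0.35
```

Emit:
apply_moves --rows '[{"x": -580,"y": -452,"z": 50,"rx": 0,"ry": 0,"rz": 6.7,"claw": 255},{"x": -580,"y": -452,"z": 50,"rx": 0,"ry": 0,"rz": 6.7,"claw": 255},{"x": -580,"y": -452,"z": 50,"rx": 0,"ry": 0,"rz": 6.7,"claw": 255},{"x": -580,"y": -452,"z": 50,"rx": 0,"ry": 0,"rz": 6.7,"claw": 255},{"x": -580,"y": -452,"z": 50,"rx": 0,"ry": 0,"rz": 6.7,"claw": 255},{"x": -580,"y": -452,"z": 50,"rx": 0,"ry": 0,"rz": 6.7,"claw": 255},{"x": -580,"y": -452,"z": 50,"rx": 0,"ry": 0,"rz": 6.7,"claw": 255},{"x": -580,"y": -452,"z": 50,"rx": 0,"ry": 0,"rz": 6.7,"claw": 255},{"x": -580,"y": -452,"z": 50,"rx": 0,"ry": 0,"rz": 6.7,"claw": 255},{"x": -580,"y": -452,"z": 50,"rx": 0,"ry": 0,"rz": 6.7,"claw": 255}]'

```text
time_s: 1.6
position: [0.514, -0.1322, 0.1968]
tcp_rot: [[-0.295, 0.956, -0.0], [0.956, 0.295, 0.0], [0.001, -0.0, -1.0]]
force: [1.1, -0.1, 0.3]
opening: 0.008
grasp_force: 0.0
```

```bash
python3 -c "
from h import *
rel(551,-237,31,17.3)"
```

```text
x -111.1 y 4.5 z 165.8 rz -0.03 now [ 514.  -132.2  196.8] 17.1 F [ 1.1 -0.1  0.3] t 1.6
```

Emit:
apply_moves --rows '[{"x": -60,"y": 2,"z": 0,"rx": 0,"ry": 0,"rz": 0,"claw": 255},{"x": -111,"y": 4.5,"z": 20,"rx": 0,"ry": 0,"rz": 0,"claw": 255},{"x": -111,"y": 4.5,"z": 70,"rx": 0,"ry": 0,"rz": 0,"claw": 255},{"x": -111,"y": 4.5,"z": 120,"rx": 0,"ry": 0,"rz": 0,"claw": 255},{"x": -111,"y": 4.5,"z": 150,"rx": 0,"ry": 0,"rz": 0,"claw": 255},{"x": -111,"y": 4.5,"z": 165,"rx": 0,"ry": 0,"rz": 0,"claw": 255},{"x": -111,"y": 4.5,"z": 165,"rx": 0,"ry": 0,"rz": 0,"claw": 255}]'

```text
time_s: 2.48
position: [0.5505, -0.2346, 0.0314]
tcp_rot: [[-0.295, 0.955, -0.002], [0.955, 0.295, 0.001], [0.001, -0.001, -1.0]]
force: [0.4, 0.3, 0.5]
opening: 0.007
grasp_force: 0.0
```

```bash
python3 - <<'E'
from h import *
rel(551,-237,31,17.3)
im,d=look(); cv2.imwrite("pics/a.png",cv2.resize(im[150:320,230:480,::-1],None,fx=3,fy=3))
E
```

```text
x -2.5 y -0.2 z 0.4 rz -0.02 now [ 550.5 -234.6   31.4] 17.2 F [0.4 0.3 0.5] t 2.475
```

View pics/a.png

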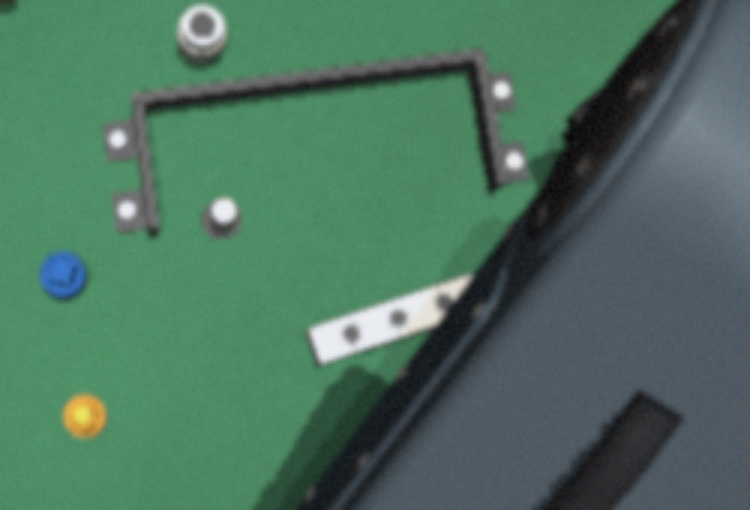

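The bar is still in place. Its left end is at crop (315,345), the arm hides the right end, and the fittings are untouched. Next is the axial push, toward +tool x.

Emit:
apply_moves --rows '[{"x": 15,"y": 0,"z": 0,"rx": 0,"ry": 0,"rz": 0,"claw": 255},{"x": 24,"y": 0,"z": 0,"rx": 0,"ry": 0,"rz": 0,"claw": 255},{"x": 30,"y": 0,"z": 0,"rx": 0,"ry": 0,"rz": 0,"claw": 255},{"x": 36,"y": 0,"z": 0,"rx": 0,"ry": 0,"rz": 0,"claw": 255},{"x": 42,"y": 0,"z": 0,"rx": 0,"ry": 0,"rz": 0,"claw": 255},{"x": 50,"y": 0,"z": 0,"rx": 0,"ry": 0,"rz": 0,"claw": 255},{"x": 58,"y": 0,"z": 0,"rx": 0,"ry": 0,"rz": 0,"claw": 255},{"x": 66,"y": 0,"z": 0,"rx": 0,"ry": 0,"rz": 0,"claw": 255},{"x": 74,"y": 0,"z": 0,"rx": 0,"ry": 0,"rz": 0,"claw": 255},{"x": 80,"y": 0,"z": 0,"rx": 0,"ry": 0,"rz": 0,"claw": 255}]'

```text
time_s: 3.78
position: [0.5283, -0.159, 0.0327]
tcp_rot: [[-0.295, 0.955, 0.003], [0.955, 0.295, -0.002], [-0.003, 0.002, -1.0]]
force: [1.2, -4.6, 3.5]
opening: 0.007
grasp_force: 2.7
```

Emit:
apply_moves --rows '[{"x": -15,"y": 0,"z": 0,"rx": 0,"ry": 0,"rz": 0,"claw": 255},{"x": -40,"y": 0,"z": 0,"rx": 0,"ry": 0,"rz": 0,"claw": 255},{"x": -50,"y": 0,"z": -50,"rx": 0,"ry": 0,"rz": 0,"claw": 255},{"x": -60,"y": -40,"z": -90,"rx": 0,"ry": 0,"rz": 0,"claw": 255},{"x": -60,"y": -90,"z": -90,"rx": 0,"ry": 0,"rz": 0,"claw": 255},{"x": -60,"y": -120,"z": -90,"rx": 0,"ry": 0,"rz": 0,"claw": 255},{"x": -60,"y": -120,"z": -90,"rx": 0,"ry": 0,"rz": 0,"claw": 255}]'

```text
time_s: 4.65
position: [0.4276, -0.2508, 0.1217]
tcp_rot: [[-0.292, 0.956, -0.003], [0.956, 0.292, 0.004], [0.005, -0.002, -1.0]]
force: [0.8, 0.5, -0.3]
opening: 0.006
grasp_force: 0.0
```

```bash
python3 - <<'E'
from h import *
rel(551,-237,31,17.3)
im,d=look(); l,r,sz,z=bar(im,d,(215,290,285,432)); print(l,r,sz,z,w2b(l),w2b(r))
E
```

```text
x -22.8 y 122.0 z 90.7 rz -0.06 now [ 427.6 -250.8  121.7] 17.0 F [ 0.8  0.5 -0.3] t 4.65
[466.31903   42.252914] [ 524.75885 -149.48737] (26.088939666748047, 200.4483642578125) 0.025542449062371703 [-106.2   70.1] [ -68.8 -126.8]
```

```bash
cat >> h.py <<'E'
def rot(a): a=np.radians(a); return np.array([[np.cos(a),-np.sin(a)],[np.sin(a),np.cos(a)]])
def lr(l,r): l,r=np.array(l,float),np.array(r,float); u=(l-r)/np.linalg.norm(l-r); return (l+r)/2,u,np.array([u[1],-u[0]])
E
python3 - <<'E'
from h import *
c,u,n=lr([466.3,42.25],[524.76,-149.5]); print(np.degrees(np.arctan2(u[1],u[0])))
p0=c+40*u-40*n; print(p0)
s=read_state(); R=np.array(s["tcp_rot"])[:2,:2]; dl=p0-np.array(s["position"])[:2]*1000; print(dl@R)
# arc, in tool frame with y=u,x=-n, origin at p0
C=c-45*u
for k in range(0,12):
    a=-51*k/11; p=C+rot(a)@(c+40*u-23*n-C)-p0
    print(k,round(a,1),"x",round(-p@n,1),"y",round(p@u,1),"rz",round(-a/6,2))
E
```

```text
106.9552130302978
[445.60371616 -27.02864345]
[209.5557588   81.19251339]
0 0.0 x -17.0 y 0.0 rz -0.0
1 -4.6 x -23.9 y 1.6 rz 0.77
2 -9.3 x -31.0 y 2.6 rz 1.55
3 -13.9 x -38.1 y 3.0 rz 2.32
4 -18.5 x -45.2 y 2.9 rz 3.09
5 -23.2 x -52.3 y 2.2 rz 3.86
6 -27.8 x -59.3 y 0.9 rz 4.64
7 -32.5 x -66.2 y -0.9 rz 5.41
8 -37.1 x -72.9 y -3.3 rz 6.18
9 -41.7 x -79.4 y -6.3 rz 6.95
10 -46.4 x -85.6 y -9.7 rz 7.73
11 -51.0 x -91.6 y -13.6 rz 8.5
```

Emit:
apply_moves --rows '[{"x": 40,"y": 16,"z": 0,"rx": 0,"ry": 0,"rz": -1.7,"claw": 200},{"x": 80,"y": 32,"z": 0,"rx": 0,"ry": 0,"rz": -3.4,"claw": 120},{"x": 120,"y": 48,"z": 0,"rx": 0,"ry": 0,"rz": -5.1,"claw": 0},{"x": 150,"y": 60,"z": 0,"rx": 0,"ry": 0,"rz": -6.8,"claw": 0},{"x": 180,"y": 70,"z": 0,"rx": 0,"ry": 0,"rz": -8.5,"claw": 0},{"x": 200,"y": 78,"z": 0,"rx": 0,"ry": 0,"rz": -10.2,"claw": 0},{"x": 209,"y": 81,"z": 0,"rx": 0,"ry": 0,"rz": -11.9,"claw": 0},{"x": 209,"y": 81,"z": 0,"rx": 0,"ry": 0,"rz": -13.6,"claw": 0},{"x": 209,"y": 81,"z": 0,"rx": 0,"ry": 0,"rz": -15,"claw": 0},{"x": 209,"y": 81,"z": 0,"rx": 0,"ry": 0,"rz": -15,"claw": 0}]'

```text
time_s: 5.95
position: [0.4469, -0.027, 0.1219]
tcp_rot: [[-0.956, -0.295, 0.0], [-0.295, 0.956, 0.0], [-0.0, 0.0, -1.0]]
force: [-0.6, -0.6, 0.7]
opening: 0.984
grasp_force: 0.0
```

```bash
python3 - <<'E'
from h import *
rel(445.6,-27,31,106.9)
E
```

```text
x 1.2 y 0.3 z 90.9 rz 0.04 now [446.9 -27.  121.9] 107.1 F [-0.6 -0.6  0.7] t 5.95
```

Now down, then the arc push in two calls.

Emit:
apply_moves --rows '[{"x": 1,"y": 0,"z": 45,"rx": 0,"ry": 0,"rz": 0,"claw": 0},{"x": 1,"y": 0,"z": 80,"rx": 0,"ry": 0,"rz": 0,"claw": 0},{"x": 1,"y": 0,"z": 90,"rx": 0,"ry": 0,"rz": 0,"claw": 0},{"x": 1,"y": 0,"z": 90,"rx": 0,"ry": 0,"rz": 0,"claw": 0}]'

```text
time_s: 6.45
position: [0.4451, -0.0277, 0.0318]
tcp_rot: [[-0.956, -0.294, -0.001], [-0.294, 0.956, 0.0], [0.001, 0.001, -1.0]]
force: [0.5, -0.5, 0.1]
opening: 0.999
grasp_force: 0.0
```

Emit:
apply_moves --rows '[{"x": -9,"y": 0,"z": 0,"rx": 0,"ry": 0,"rz": 0,"claw": 0},{"x": -17,"y": 0,"z": 0,"rx": 0,"ry": 0,"rz": 0,"claw": 0},{"x": -20,"y": 1,"z": 0,"rx": 0,"ry": 0,"rz": 0.4,"claw": 0},{"x": -24,"y": 1.6,"z": 0,"rx": 0,"ry": 0,"rz": 0.77,"claw": 0},{"x": -27.5,"y": 2.2,"z": 0,"rx": 0,"ry": 0,"rz": 1.15,"claw": 0},{"x": -31,"y": 2.6,"z": 0,"rx": 0,"ry": 0,"rz": 1.55,"claw": 0},{"x": -38,"y": 3,"z": 0,"rx": 0,"ry": 0,"rz": 2.32,"claw": 0},{"x": -45,"y": 2.9,"z": 0,"rx": 0,"ry": 0,"rz": 3.09,"claw": 0},{"x": -52.3,"y": 2.2,"z": 0,"rx": 0,"ry": 0,"rz": 3.86,"claw": 0},{"x": -52.3,"y": 2.2,"z": 0,"rx": 0,"ry": 0,"rz": 3.86,"claw": 0}]'

```text
time_s: 7.7
position: [0.495, -0.01, 0.0329]
tcp_rot: [[-0.995, 0.103, 0.001], [0.103, 0.995, -0.0], [-0.001, -0.0, -1.0]]
force: [-0.5, 0.9, 0.6]
opening: 0.998
grasp_force: 0.3
```

```bash
python3 - <<'E'
from h import *
c,u,n=lr([466.3,42.25],[524.76,-149.5]); C=c-45*u
p=C+rot(-51)@(c+40*u-23*n-C); rel(*p,31,56)
im,d=look(); cv2.imwrite("pics/b.png",cv2.resize(im[150:320,230:480,::-1],None,fx=3,fy=3))
E
```

```text
x -42.3 y 1.0 z 1.9 rz 4.68 now [495.  -10.   32.9] 84.1 F [-0.5  0.9  0.6] t 7.7
```

View pics/b.png

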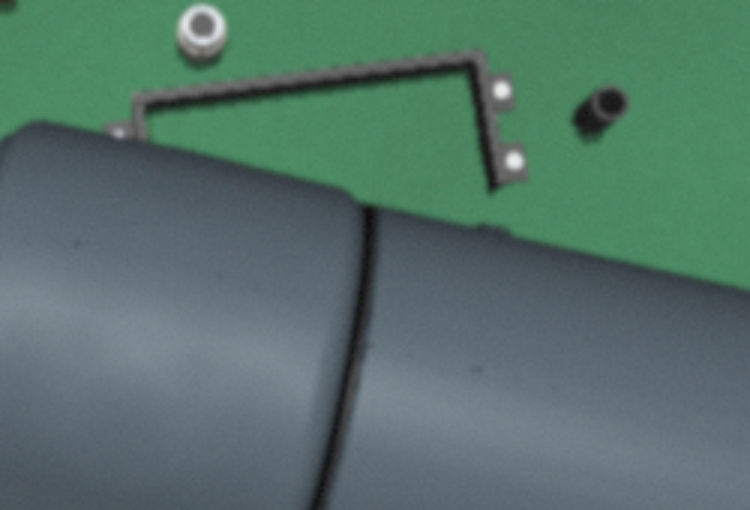

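The wrist hides the bar in the top view, but the bay and nipple are untouched. I'll continue the same arc.

Emit:
apply_moves --rows '[{"x": -3.5,"y": 0.8,"z": 1,"rx": 0,"ry": 0,"rz": 0.39,"claw": 0},{"x": -7,"y": 1.6,"z": 1,"rx": 0,"ry": 0,"rz": 0.77,"claw": 0},{"x": -14,"y": 2.6,"z": 1,"rx": 0,"ry": 0,"rz": 1.55,"claw": 0},{"x": -21,"y": 3,"z": 1,"rx": 0,"ry": 0,"rz": 2.32,"claw": 0},{"x": -28,"y": 2.9,"z": 1,"rx": 0,"ry": 0,"rz": 3.09,"claw": 0},{"x": -35.3,"y": 2.2,"z": 1,"rx": 0,"ry": 0,"rz": 3.86,"claw": 0},{"x": -42.3,"y": 1,"z": 1,"rx": 0,"ry": 0,"rz": 4.68,"claw": 0},{"x": -42.3,"y": 1,"z": 1,"rx": 0,"ry": 0,"rz": 4.68,"claw": 0}]'

```text
time_s: 8.75
position: [0.5368, -0.0138, 0.0314]
tcp_rot: [[-0.829, 0.559, 0.001], [0.559, 0.829, -0.0], [-0.001, 0.0, -1.0]]
force: [-0.1, 0.0, 0.5]
opening: 1.001
grasp_force: 0.4
```

```bash
python3 - <<'E'
from h import *
rel(500,0,31,56)
im,d=capture("side"); cv2.imwrite("pics/c.png",im[:,:,::-1])
E
```

```text
x 38.2 y -9.2 z 0.4 rz 0.00 now [536.8 -13.8  31.4] 56.0 F [-0.1  0.   0.5] t 8.75
```

View pics/c.png

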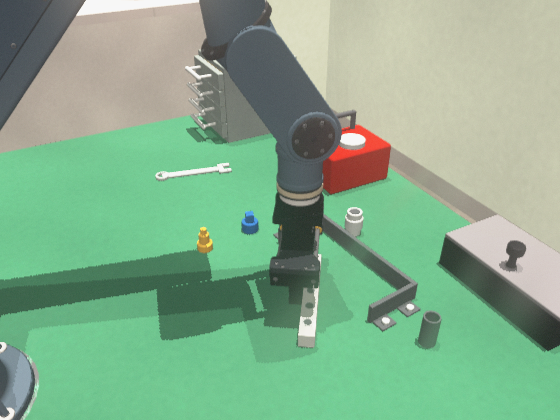

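The bar is tilted as intended, with its right end near (308,340) and its left end under the gripper near the mouth. I'll retreat up and move behind the right end.

Emit:
apply_moves --rows '[{"x": 12,"y": 0,"z": 0,"rx": 0,"ry": 0,"rz": 0,"claw": 0},{"x": 16,"y": 0,"z": -50,"rx": 0,"ry": 0,"rz": 0,"claw": 0},{"x": 10,"y": -20,"z": -90,"rx": 0,"ry": 0,"rz": 1.7,"claw": 60},{"x": 0,"y": -60,"z": -90,"rx": 0,"ry": 0,"rz": 3.4,"claw": 120},{"x": -10,"y": -100,"z": -90,"rx": 0,"ry": 0,"rz": 5.1,"claw": 255},{"x": -20,"y": -140,"z": -90,"rx": 0,"ry": 0,"rz": 6.8,"claw": 255},{"x": -23,"y": -180,"z": -90,"rx": 0,"ry": 0,"rz": 8.5,"claw": 255},{"x": -23,"y": -200,"z": -90,"rx": 0,"ry": 0,"rz": 10.2,"claw": 255},{"x": -23,"y": -200,"z": -90,"rx": 0,"ry": 0,"rz": 11.9,"claw": 255},{"x": -23,"y": -200,"z": -90,"rx": 0,"ry": 0,"rz": 13.6,"claw": 255}]'

```text
time_s: 10.05
position: [0.4427, -0.1921, 0.1212]
tcp_rot: [[0.438, 0.899, -0.0], [0.899, -0.438, 0.0], [-0.0, -0.0, -1.0]]
force: [-0.2, -0.1, -0.4]
opening: 0.17
grasp_force: 0.0
```

```bash
python3 - <<'E'
from h import *
im,d=look(); l,r,sz,z=bar(im,d,(190,320,285,432)); print(l,r,sz,z,w2b(l),w2b(r))
c,u,n=lr(l,r); a=np.degrees(np.arctan2(u[1],u[0])); cb=w2b(c); print(a,c)
rel(*(r-40*u),31,a-90)
ub=(w2b(l)-w2b(r))/200; nb=np.array([ub[1],-ub[0]]); print("post offset",nb@(cb-[5,77.4]))
E
```

```text
[591.4172   22.64135] [ 478.06204 -142.04825] (199.9301300048828, 27.225811004638672) 0.025475377483992093 [16.  37.1] [-114.4 -114.3]
55.46053283155099 [534.73960876 -59.70344925]
x 20.8 y 3.8 z 90.2 rz 1.39 now [ 442.8 -192.   121.2] -26.2 F [-1.   0.5  0.4] t 10.1
post offset 34.6026
```

Emit:
apply_moves --rows '[{"x": 21,"y": 4,"z": 0,"rx": 0,"ry": 0,"rz": 1.4,"claw": 255},{"x": 21,"y": 4,"z": 40,"rx": 0,"ry": 0,"rz": 1.4,"claw": 255},{"x": 21,"y": 4,"z": 80,"rx": 0,"ry": 0,"rz": 1.4,"claw": 255},{"x": 21,"y": 4,"z": 90,"rx": 0,"ry": 0,"rz": 1.4,"claw": 255},{"x": 21,"y": 4,"z": 90,"rx": 0,"ry": 0,"rz": 1.4,"claw": 255}]'

```text
time_s: 10.72
position: [0.4559, -0.1748, 0.031]
tcp_rot: [[0.559, 0.829, -0.001], [0.829, -0.559, 0.001], [-0.0, -0.001, -1.0]]
force: [0.3, -0.1, 0.7]
opening: 0.006
grasp_force: 0.0
```

Emit:
apply_moves --rows '[{"x": 15,"y": 0,"z": 0,"rx": 0,"ry": 0,"rz": 0,"claw": 255},{"x": 23,"y": 0,"z": 0,"rx": 0,"ry": 0,"rz": 0,"claw": 255},{"x": 29,"y": 0,"z": 0,"rx": 0,"ry": 0,"rz": 0,"claw": 255},{"x": 35,"y": 0,"z": 0,"rx": 0,"ry": 0,"rz": 0,"claw": 255},{"x": 42,"y": 0,"z": 0,"rx": 0,"ry": 0,"rz": 0,"claw": 255},{"x": 50,"y": 0,"z": 0,"rx": 0,"ry": 0,"rz": 0,"claw": 255},{"x": 58,"y": 0,"z": 0,"rx": 0,"ry": 0,"rz": 0,"claw": 255},{"x": 66,"y": 0,"z": 0,"rx": 0,"ry": 0,"rz": 0,"claw": 255},{"x": 74,"y": 0,"z": 0,"rx": 0,"ry": 0,"rz": 0,"claw": 255},{"x": 80,"y": 0,"z": 0,"rx": 0,"ry": 0,"rz": 0,"claw": 255}]'

```text
time_s: 11.98
position: [0.501, -0.1095, 0.0319]
tcp_rot: [[0.559, 0.829, -0.0], [0.829, -0.559, -0.001], [-0.001, 0.001, -1.0]]
force: [-3.8, -5.2, 4.7]
opening: 0.009
grasp_force: 3.2
```

```bash
python3 - <<'E'
from h import *
im,d=look(); rel(500,0,31,-34.5)
try: l,r,sz,z=bar(im,d,(175,320,285,432)); print(l,r,sz,z,w2b(l),w2b(r))
except Exception as e: print(e)
cv2.imwrite("pics/d.png",cv2.resize(im[150:320,230:480,::-1],None,fx=3,fy=3))
E
```

```text
x 89.5 y -62.1 z 0.8 rz 0.08 now [ 501.4 -108.9   31.8] -34.0 F [-1.8 -3.   3. ] t 12.025
[616.80035   63.859486] [583.23016   12.993975] (60.94471740722656, 26.30656623840332) 0.025450716265310574 [45.7 75.4] [ 6.8 28.4]
```

View pics/d.png

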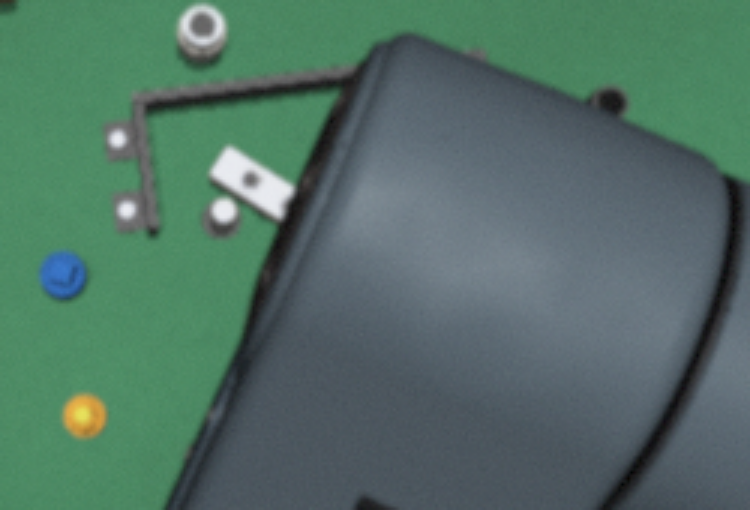

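The left end is inside behind the post, at crop (225,165) or bay (46,75). I'll push about 35 mm more.

Emit:
apply_moves --rows '[{"x": 7,"y": 0,"z": 0,"rx": 0,"ry": 0,"rz": 0,"claw": 255},{"x": 14,"y": 0,"z": 0,"rx": 0,"ry": 0,"rz": 0,"claw": 255},{"x": 21,"y": 0,"z": 0,"rx": 0,"ry": 0,"rz": 0,"claw": 255},{"x": 28,"y": 0,"z": 0,"rx": 0,"ry": 0,"rz": 0,"claw": 255},{"x": 35,"y": 0,"z": 0,"rx": 0,"ry": 0,"rz": 0,"claw": 255},{"x": 35,"y": 0,"z": 0,"rx": 0,"ry": 0,"rz": 0,"claw": 255}]'

```text
time_s: 12.78
position: [0.5207, -0.0798, 0.0314]
tcp_rot: [[0.56, 0.829, 0.0], [0.829, -0.56, -0.0], [-0.0, 0.0, -1.0]]
force: [-0.9, -0.8, 1.7]
opening: 0.007
grasp_force: 1.0
```

Emit:
apply_moves --rows '[{"x": -20,"y": 0,"z": 0,"rx": 0,"ry": 0,"rz": 0,"claw": 255},{"x": -40,"y": 0,"z": -40,"rx": 0,"ry": 0,"rz": 0,"claw": 255},{"x": -60,"y": -40,"z": -90,"rx": 0,"ry": 0,"rz": 0,"claw": 255},{"x": -70,"y": -80,"z": -90,"rx": 0,"ry": 0,"rz": 0,"claw": 255},{"x": -80,"y": -110,"z": -90,"rx": 0,"ry": 0,"rz": 0,"claw": 255},{"x": -80,"y": -110,"z": -90,"rx": 0,"ry": 0,"rz": 0,"claw": 255}]'

```text
time_s: 13.52
position: [0.3819, -0.0829, 0.1212]
tcp_rot: [[0.561, 0.828, -0.003], [0.828, -0.561, 0.002], [0.0, -0.004, -1.0]]
force: [0.2, -1.1, -0.1]
opening: 0.004
grasp_force: 0.0
```

```bash
python3 - <<'E'
from h import *
im,d=look(); rel(500,0,31,-34.5)
l,r,sz,z=bar(im,d,(165,320,270,432)); print(l,r,sz,z,w2b(l),w2b(r))
E
```

```text
x 134.5 y 48.3 z 90.3 rz 0.06 now [384.6 -84.3 121.3] -34.1 F [-0.1 -0.6  0.1] t 13.575
[637.2439   93.41414] [525.0383  -71.90662] (199.80252075195312, 27.149385452270508) 0.025443052890895084 [ 69.2 102.5] [-60.2 -49.7]
```

```bash
python3 - <<'E'
from h import *
c,u,n=lr([637.24,93.41],[525.04,-71.9]); print(np.degrees(np.arctan2(u[1],u[0])))
p0=c-40*u-40*n
s=read_state(); R=np.array(s["tcp_rot"])[:2,:2]; print(p0,(p0-np.array(s["position"])[:2]*1000)@R)
C=c+45*u
for k in range(0,10):
    a=40.4*k/9; p=C+rot(a)@(c-40*u-23*n-C)-p0
    print(k,round(a,1),"x",round(-p@n,1),"y",round(p@u,1),"rz",round(-a/6,2))
E
```

```text
55.834288129628064
[5.25579795e+02 1.21860750e-01] [148.9762034   69.37828273]
0 0.0 x -17.0 y -0.0 rz -0.0
1 4.5 x -23.7 y -1.5 rz -0.75
2 9.0 x -30.5 y -2.5 rz -1.5
3 13.5 x -37.4 y -3.0 rz -2.24
4 18.0 x -44.3 y -3.0 rz -2.99
5 22.4 x -51.2 y -2.3 rz -3.74
6 26.9 x -58.0 y -1.2 rz -4.49
7 31.4 x -64.7 y 0.5 rz -5.24
8 35.9 x -71.2 y 2.7 rz -5.99
9 40.4 x -77.6 y 5.4 rz -6.73
```

Emit:
apply_moves --rows '[{"x": 30,"y": 14,"z": 0,"rx": 0,"ry": 0,"rz": -1.7,"claw": 200},{"x": 60,"y": 28,"z": 0,"rx": 0,"ry": 0,"rz": -3.4,"claw": 100},{"x": 90,"y": 42,"z": 0,"rx": 0,"ry": 0,"rz": -5.1,"claw": 0},{"x": 120,"y": 56,"z": 0,"rx": 0,"ry": 0,"rz": -6.8,"claw": 0},{"x": 140,"y": 66,"z": 0,"rx": 0,"ry": 0,"rz": -8.5,"claw": 0},{"x": 149,"y": 69,"z": 0,"rx": 0,"ry": 0,"rz": -10.2,"claw": 0},{"x": 149,"y": 69,"z": 0,"rx": 0,"ry": 0,"rz": -11.9,"claw": 0},{"x": 149,"y": 69,"z": 0,"rx": 0,"ry": 0,"rz": -13.6,"claw": 0},{"x": 149,"y": 69,"z": 0,"rx": 0,"ry": 0,"rz": -15,"claw": 0},{"x": 149,"y": 69,"z": 0,"rx": 0,"ry": 0,"rz": -15,"claw": 0}]'

```text
time_s: 14.82
position: [0.5272, 0.0002, 0.121]
tcp_rot: [[-0.827, 0.562, 0.002], [0.562, 0.827, -0.0], [-0.002, 0.001, -1.0]]
force: [0.8, -0.0, 1.0]
opening: 0.982
grasp_force: 0.0
```

```bash
python3 -c "
from h import *
rel(525.6,0.1,31,55.8)"
```

```text
x 1.3 y -1.0 z 90.0 rz 0.01 now [5.272e+02 2.000e-01 1.210e+02] 55.8 F [ 0.8 -0.   1. ] t 14.825
```

Emit:
apply_moves --rows '[{"x": 1,"y": -1,"z": 45,"rx": 0,"ry": 0,"rz": 0,"claw": 0},{"x": 1,"y": -1,"z": 80,"rx": 0,"ry": 0,"rz": 0,"claw": 0},{"x": 1,"y": -1,"z": 90,"rx": 0,"ry": 0,"rz": 0,"claw": 0},{"x": 1,"y": -1,"z": 90,"rx": 0,"ry": 0,"rz": 0,"claw": 0}]'

```text
time_s: 15.32
position: [0.5244, -0.0, 0.0308]
tcp_rot: [[-0.828, 0.561, -0.0], [0.561, 0.828, 0.0], [0.0, -0.0, -1.0]]
force: [-0.2, 0.3, 0.4]
opening: 0.998
grasp_force: 0.0
```

Emit:
apply_moves --rows '[{"x": -9,"y": 0,"z": 0,"rx": 0,"ry": 0,"rz": 0,"claw": 0},{"x": -17,"y": 0,"z": 0,"rx": 0,"ry": 0,"rz": 0,"claw": 0},{"x": -20,"y": -0.8,"z": 0,"rx": 0,"ry": 0,"rz": -0.37,"claw": 0},{"x": -23.7,"y": -1.5,"z": 0,"rx": 0,"ry": 0,"rz": -0.75,"claw": 0},{"x": -27,"y": -2,"z": 0,"rx": 0,"ry": 0,"rz": -1.12,"claw": 0},{"x": -30.5,"y": -2.5,"z": 0,"rx": 0,"ry": 0,"rz": -1.5,"claw": 0},{"x": -37.4,"y": -3,"z": 0,"rx": 0,"ry": 0,"rz": -2.24,"claw": 0},{"x": -44.3,"y": -3,"z": 0,"rx": 0,"ry": 0,"rz": -3,"claw": 0},{"x": -51.2,"y": -2.3,"z": 0,"rx": 0,"ry": 0,"rz": -3.74,"claw": 0},{"x": -51.2,"y": -2.3,"z": 0,"rx": 0,"ry": 0,"rz": -3.74,"claw": 0}]'

```text
time_s: 16.58
position: [0.5662, -0.0313, 0.032]
tcp_rot: [[-0.979, 0.203, 0.002], [0.203, 0.979, -0.001], [-0.002, -0.0, -1.0]]
force: [0.3, -0.2, 0.1]
opening: 0.999
grasp_force: 0.0
```

```bash
python3 - <<'E'
from h import *
c,u,n=lr([637.24,93.41],[525.04,-71.9]); C=c+45*u
p=C+rot(40.4)@(c-40*u-23*n-C); rel(*p,31,96.2)
E
```

```text
x -27.6 y -2.2 z 1.0 rz -2.99 now [566.2 -31.3  32. ] 78.3 F [ 0.3 -0.2  0.1] t 16.575
```

Emit:
apply_moves --rows '[{"x": -3.4,"y": -0.8,"z": 0,"rx": 0,"ry": 0,"rz": -0.37,"claw": 0},{"x": -6.8,"y": -1.5,"z": 0,"rx": 0,"ry": 0,"rz": -0.75,"claw": 0},{"x": -13.6,"y": -2.5,"z": 0,"rx": 0,"ry": 0,"rz": -1.5,"claw": 0},{"x": -20.7,"y": -2.8,"z": 0,"rx": 0,"ry": 0,"rz": -2.24,"claw": 0},{"x": -27.6,"y": -2.2,"z": 0,"rx": 0,"ry": 0,"rz": -3,"claw": 0},{"x": -31,"y": -1,"z": 0,"rx": 0,"ry": 0,"rz": -3,"claw": 0},{"x": -34,"y": 0,"z": 0,"rx": 0,"ry": 0,"rz": -3,"claw": 0},{"x": -37,"y": 1,"z": 0,"rx": 0,"ry": 0,"rz": -3,"claw": 0},{"x": -37,"y": 1,"z": 0,"rx": 0,"ry": 0,"rz": -3,"claw": 0}]'

```text
time_s: 17.7
position: [0.5994, -0.0368, 0.0313]
tcp_rot: [[-0.994, -0.11, -0.005], [-0.11, 0.994, 0.0], [0.004, 0.001, -1.0]]
force: [-5.1, -0.4, 4.2]
opening: 0.998
grasp_force: 2.6
```

Emit:
apply_moves --rows '[{"x": 12,"y": 0,"z": 0,"rx": 0,"ry": 0,"rz": 0,"claw": 0},{"x": 25,"y": 0,"z": -40,"rx": 0,"ry": 0,"rz": 0,"claw": 0},{"x": 60,"y": 0,"z": -90,"rx": 0,"ry": 0,"rz": 0,"claw": 0},{"x": 100,"y": 40,"z": -120,"rx": 0,"ry": 0,"rz": 0,"claw": 0},{"x": 120,"y": 90,"z": -120,"rx": 0,"ry": 0,"rz": 0,"claw": 0},{"x": 120,"y": 140,"z": -120,"rx": 0,"ry": 0,"rz": 0,"claw": 0},{"x": 120,"y": 190,"z": -120,"rx": 0,"ry": 0,"rz": 0,"claw": 0},{"x": 120,"y": 240,"z": -120,"rx": 0,"ry": 0,"rz": 0,"claw": 0},{"x": 120,"y": 260,"z": -120,"rx": 0,"ry": 0,"rz": 0,"claw": 0},{"x": 120,"y": 260,"z": -120,"rx": 0,"ry": 0,"rz": 0,"claw": 0}]'

```text
time_s: 18.95
position: [0.4532, 0.2092, 0.1514]
tcp_rot: [[-0.994, -0.113, 0.002], [-0.113, 0.994, 0.001], [-0.002, 0.0, -1.0]]
force: [0.4, -0.6, -0.9]
opening: 0.996
grasp_force: 0.0
```

```bash
python3 - <<'E'
from h import *
im,d=look(); rel(500,0,31,90)
l,r,sz,z=bar(im,d,(165,320,270,432)); print(l,r,sz,z,w2b(l),w2b(r))
cv2.imwrite("pics/e.png",cv2.resize(im[150:320,230:480,::-1],None,fx=3,fy=3))
E
```

```text
x -23.1 y -212.1 z 120.3 rz 1.07 now [453.4 208.2 151.3] 96.4 F [ 0.2 -0.5  0.1] t 19.0
[606.32574 105.23085] [627.83966 -92.92032] (26.705997467041016, 199.315673828125) 0.02550915582832367 [ 39.8 117.6] [ 39.7 -81.7]
```

View pics/e.png

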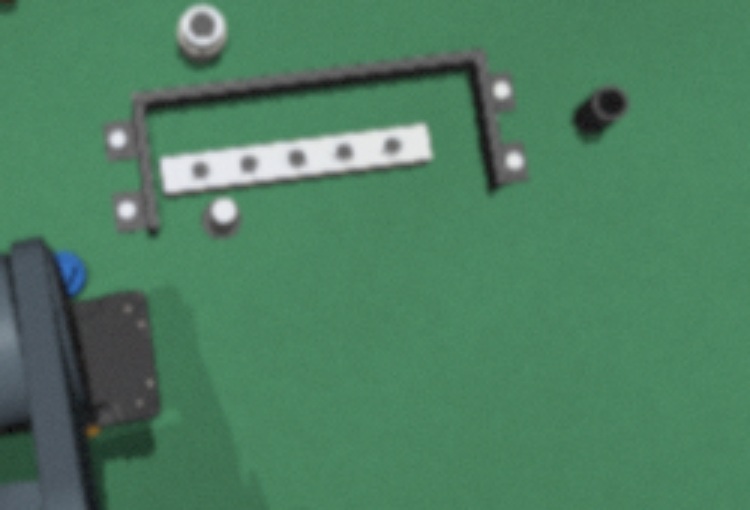

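The whole bar lies inside the bay behind the post, with its ends at crop (165,175) and (430,143), or x ≈ 40 mm in the bay frame. The arm is clear, so I'm handing in.

```bash
python3 -c "
from h import *
print(hand_in())"
```

```text
the job is handed in; nothing more can be done
None
```

The bar lies flat in the bay behind the post, with both ends about 40 mm inside the mouth line. It went in left end first, by pushing only. I saw no fitting disturbed but did not re-measure the fittings or the wrench. The job is handed in at about 19 s, and the hand-in gave no verdict.

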